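# Unlock the gauge drawer with its blade key

### The job

The thread gauges are locked in the small grey drawer unit. Take the key with the flat handle out of the wooden key block, feel for the keyway in the lock on top of the unit without forcing it, push the key fully home, and turn it anticlockwise until the bolt lets go and the drawer springs open. Leave the key fully home in the lock and the two other keys where they are.

Things in the scene. Friction and masses are not known exactly. Their poses are not given: they have to be found in the camera images.
- key_grip (a point): Centre of the handle of the flat key, the lock's key: plain steel, 65 mm long, about 70 g, upright, nose down, in any of the three holes of the key block. The handle is an upright plate 36 mm wide (x axis), 9 mm thick (y axis; grip across this), 30 mm high (z axis up). A 10 mm neck joins it to a flange whose top is 23 mm below this point.
- key_tip (a point): End of the flat key's blade, 50 mm straight below key_grip. The blade is 18 mm wide (x axis, in line with the handle's width), 4 mm thick (y) and 12 mm long; above it come an 11 mm length of round shank, 18 mm across, and the flange. More than 50 N in all between key and lock counts as forcing it.
- key_flange (a point): Centre of the underside of the flat key's round flange (28 mm across, 4 mm thick), 27 mm below key_grip and 23 mm above key_tip. It rests on the key block; with the key fully home it lies on the lock's rim.
- key_block: Wooden key block 160 (x) x 46 (y) x 40 mm, fixed, origin under its centre. Three holes 20 mm wide, 28 mm deep, in a row along x at -55, 0 and +55 mm, each with a key hung by its flange on the block's top. Lift a key 25 mm to clear its hole.
- lock_mouth (a point): Centre of the rim of the lock: a steel collar 35 mm across with a 22 mm bore, standing 6 mm proud of the drawer unit's flat grey top, its rim 87 mm above the bench. x axis level, to the back of the unit; z axis up, along the lock's axis.
- keyway_face (a point): Face of the lock's plug, 12 mm straight below lock_mouth, down the bore; axes as lock_mouth's (they do not turn with the plug). In it is the keyway, a slot 20.4 x 6 mm that takes the blade either way round, matched within about 6 degrees. Locked, the slot's length lies anywhere from 43 degrees clockwise to 20 degrees anticlockwise of x, seen from above: find it by feel.
- drawer (a joint): Opening of the drawer in m: 0 to 0.002 while locked; let go, it springs to 0.045 by itself. The plug needs 0.06 to 0.12 N m; pressing on it with 3 to 8 N while feeling does not turn it. Turned anticlockwise, its hidden cam lets go with the slot about 39 degrees anticlockwise of x; hard stops at 63 degrees and at 52 degrees clockwise. It stays where left.
- drawer_front (a point): Middle of the drawer's front face (158 mm wide, 66 mm high), which moves with the drawer, towards -x of lock_mouth. The unit is 160 mm wide, 180 mm deep, 81 mm high and fixed; a small card box lies on its top towards the back.
- t_key_top (a point): Middle of the round cross-bar (49 mm long, 11 mm thick) of the T-handled key, another key in the block. It stays there.
- knob_key_top (a point): Middle of the round knob (26 mm across, 24 mm high) of the knob-handled key, the third key in the block. It stays there.

How it is judged:
On the way, in this order (a step that is already met when the one before it is completed fails the run):
1. the flat key stands fully home in the lock while the drawer is still shut (z of key_flange in the frame of lock_mouth below 0.003 m and horizontal distance between key_flange and lock_mouth below 0.004 m and angle between key_grip's own z axis and vertical below 0.12 rad and value of joint drawer below 0.008 m), for 0.2 s.
2. the key, still fully home, has been turned so that the drawer springs open (z of key_flange in the frame of lock_mouth below 0.004 m and horizontal distance between key_flange and lock_mouth below 0.004 m and angle between key_grip's own z axis and vertical below 0.12 rad and value of joint drawer above 0.035 m), for 0.1 s.
At the end, for the whole second after the job is handed in: the drawer stands sprung open by more than 35 mm; the flat key is left upright (within 7 degrees) in the lock with its flange within 4 mm of the rim, centred within 4 mm; the two other keys are still in the block (all of step 2 and height (world z) of t_key_top below 0.08 m and height (world z) of knob_key_top below 0.067 m); the robot touches nothing.
It fails at once if the key is forced: it bears on the lock with more than 50 N (contact force between flat_key and case above 50 N).
It fails at once if one of the two other keys is pulled out or shifted by more than 15 mm (distance of any of t_key_top, knob_key_top from where it was at the start of the episode above 0.015 m).
It also fails if it takes over 61 s, if anything falls off the work surface, if the arm or the gripper's body presses on something with over 40 N, if the wrist force passes 120 N, or if a joint passes its speed limit or range.

### The arm

A 6-joint arm with a two-finger parallel gripper is mounted at the origin on a cart in front of the work surface, level with it; the furniture and walls round the work are solid. World frame = base frame: x ahead of the robot, y to its left, z up, the work surface at z = 0. Lengths are in m, angles in rad, forces in N, time in s.
With the tool pointing down it reaches from about 0.35 to 0.775 m from the base axis. Payload 5.5 kg.
Tool frame: the origin (TCP) lies between the finger pads; the fingertips stand 19 mm ahead of it and the grasp point (between the pads) is the TCP (env.tcp_to_tips is the distance from the TCP to the fingertips, in m); z points along the fingers, y is the direction in which the jaws open and shut (so a half turn about z gives the same grasp; the last joint's range is limited). The gripper opens to 85 mm and grips with 20 to 120 N. Pads are 22 mm wide; open, the fingers measure 114 mm over their backs; the gripper's body (76 mm by 85 mm) begins 54 mm behind the grasp point. The pads swing forward as they close: fully open they stand 13 mm farther back than shut.
Start: joints at [-1.443, 0.313, 0.046, 1.304, 0, 1.431], TCP at [0.152, -0.555, 0.25] pointing down, gripper open.
Joint ranges: [-2.76, 2.76], [-0.86, 1.69], [-1.03, 1.26], [-2.2, 2.34], [-1.47, 1.5], [-3.14, 3.14]. Speed limits (rad/s): [2.57, 2.57, 3.14, 3.14, 3.14, 3.14].

### API

Orientations are given as a unit quaternion [w, x, y, z].
In Python, from workcell import env, eyes, job gives the robot as it stands. The module is installed in compiled form; this text tells all that it offers.
- The arm moves only by the tool move_arm, never from a script. Its argument "commands" is a list of rows, each a list of 3 entries, a list of its own where there are three numbers: the shift along the world's x, y, z as a fraction of full scale, then the turn, a rotation vector about the world's x, y, z as a fraction of full scale, then the gripper command: -1 is shut, 1 is fully open, values between are in proportion. In form: [[[x, y, z], [wx, wy, wz], gripper], ...]. A call has 1 to 5 rows; each row shifts and turns the commanded pose from where the row before left it; what a row does not reach is not made up. Full scale, the value 1, is 0.04 m for a shift and 8 degrees for a turn. A row lasts 1/10 s, in which the tool goes at most 50 mm and 8.59 degrees, less where a joint would pass 70% of its speed; a pose out of reach is approached as far as the arm can. A call with a number of a shift or a turn outside -1 to 1 is refused whole. A call with a gripper value outside its range is refused whole. The fingers move at their own pace and stop on an object; "newtons" is the grip in N (left out, the last holds). Time passes only in rows, so rows that do not move let the fingers close. It gives the time, the measured TCP pose, the force and the opening at its end, in the units of the state.
- env.get_state(): the state, without advancing time (a new reading comes with each control period).
- eyes.read_camera(name): name is "scene" or "top"; returns a dict with "frame" (384x512x3 uint8, red, green, blue), "mtx" (3x3 intrinsics, pixels), "camera_from_world" (4x4, takes a point from world to camera coordinates). Camera axes: x right, y down, z forward; pixel columns grow to the right and rows downward; lengths in m; the calibration is good to about 2 mm. A picture is of the moment at which its call begins. There is no depth.
- job.hand_in(): hands the job in, once; it reports no verdict.
The state is a dict: "clock": time; "joint_pos": joint angles; "qvel": joint speeds; "tau": joint torques, N m; "tcp_pos": TCP position; "orientation": TCP orientation; "wrist_force": force on the tool from outside, world axes, zero at the start; "ft_torque": the same for the moment, N m; "finger_gap": finger opening in m.
Only numpy, scipy, OpenCV 4.12 (cv2) and the standard library are available. Lean on these libraries where they do the work, as an engineer would, in place of code of your own. Each camera call takes 0.05 s, during which the arm holds its last target.

## Working session

There is one attempt and no reset: what is moved stays moved. The work goes in short steps, Python scripts to look and compute and a tool call to move; the robot and the scene stay as the last step left them, time stands still between calls to the robot, and variables do not carry over. Pictures are saved under pics/ and viewed, and the job is handed in when it is done.

Besides the shell and the picture viewer there is one more tool, called after "Call:" by a JSON object that holds its "fn" and its "kwargs", one argument or row to a line. move_arm: Moves the arm, as the interface text tells. Its arguments: {"type":"object","properties":{"commands":{"type":"array","items":{"type":"array"}},"newtons":{"type":"number"}},"required":["commands"]}

```bash
mkdir -p pics; cat > h.py <<'E'
from workcell import env, eyes, job
import cv2, numpy as np
def snap(n):
    for c in ("scene","top"):
        d=eyes.read_camera(c); np.savez(f"{c}.npz",**d)
        cv2.imwrite(f"pics/{c}_{n}.png",d["frame"][:,:,::-1])
def crop(c,n,x0,y0,x1,y1,s):
    f=np.load(f"{c}.npz")["frame"][y0:y1,x0:x1,::-1]
    cv2.imwrite(f"pics/{n}.png",cv2.resize(f,None,fx=s,fy=s,interpolation=cv2.INTER_CUBIC))
def ray(c,u,v,z):
    d=np.load(f"{c}.npz");K=d["mtx"];T=d["camera_from_world"]
    R=T[:3,:3];t=T[:3,3];o=-R.T@t;r=R.T@np.linalg.inv(K)@np.array([u,v,1.])
    return o+r*(z-o[2])/r[2]
def proj(c,p):
    d=np.load(f"{c}.npz");q=d["camera_from_world"]@np.append(p,1);q=d["mtx"]@q[:3];return q[:2]/q[2]
E
python3 -c "
from h import *
snap('a');s=env.get_state();print(s)
for c in ('scene','top'):
  d=np.load(c+'.npz');T=d['camera_from_world'];print(-T[:3,:3].T@T[:3,3],d['mtx'][0],T[:3,:3])"
```

```text
{'clock': 0.1, 'joint_pos': array([-1.44260624e+00,  3.13976416e-01,  4.50913300e-02,  1.30359230e+00,
        1.26392248e-06,  1.43117747e+00]), 'qvel': array([ 0.0001121 , -0.00397715,  0.00289319, -0.00079876,  0.00073945,
       -0.00020537]), 'tau': array([ 2.92999292e-03, -4.81725204e+01,  2.99244028e+01,  1.26761696e-02,
       -1.65072497e-04, -1.16530742e-05]), 'tcp_pos': array([ 0.15208228, -0.55408689,  0.24946841]), 'orientation': array([-8.40510687e-04,  9.91047834e-01,  1.33504623e-01,  5.43502636e-06]), 'wrist_force': array([ 0.50697017,  0.46410511, -0.59117373]), 'ft_torque': array([-0.00276793, -0.00556239,  0.04161101]), 'finger_gap': 0.08560380963060252}
[-0.1287345   0.68277141  0.53558933] [466.60755716   0.         260.37387436] [[-0.62978265 -0.77657193  0.01760257]
 [-0.38305214  0.29077309 -0.87676797]
 [ 0.67575504 -0.55891596 -0.48059139]]
[0.41796692 0.13875402 0.94660113] [402.8793758    0.         254.78188269] [[-0.02141028 -0.99872976 -0.04561212]
 [-0.99488032  0.02579037 -0.09771394]
 [ 0.09876617  0.04328652 -0.99416876]]
```

View pics/scene_a.png

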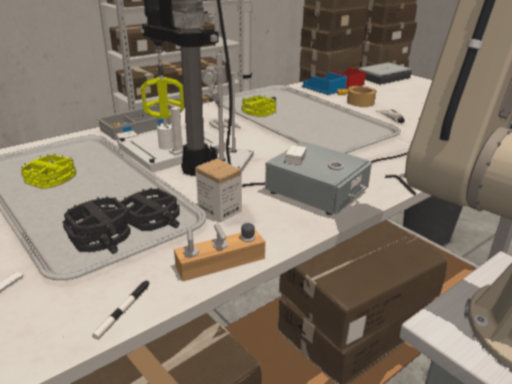

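View pics/top_a.png

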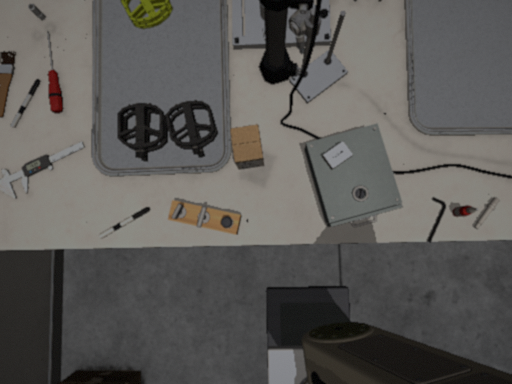

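```bash
python3 -c "
from h import *
crop('scene','ks',160,205,280,285,6)
crop('top','kt',155,185,255,245,8)
crop('top','lt',290,115,410,245,4.5)
crop('scene','ls',255,130,385,220,6)"
```

```text
(no output)
```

View pics/ks.png

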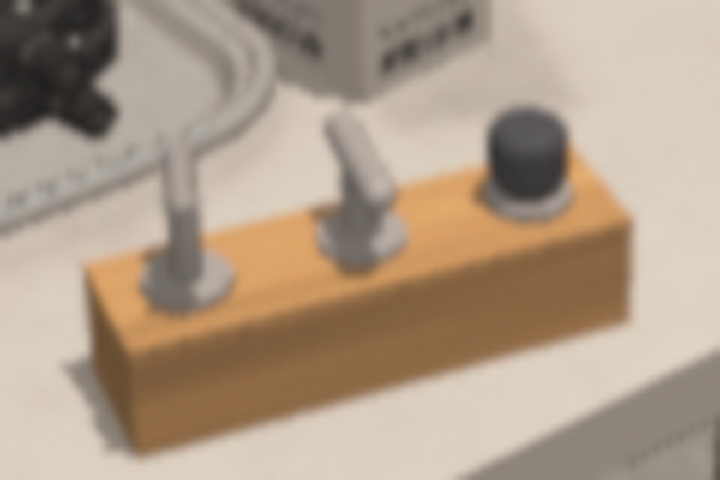

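View pics/kt.png

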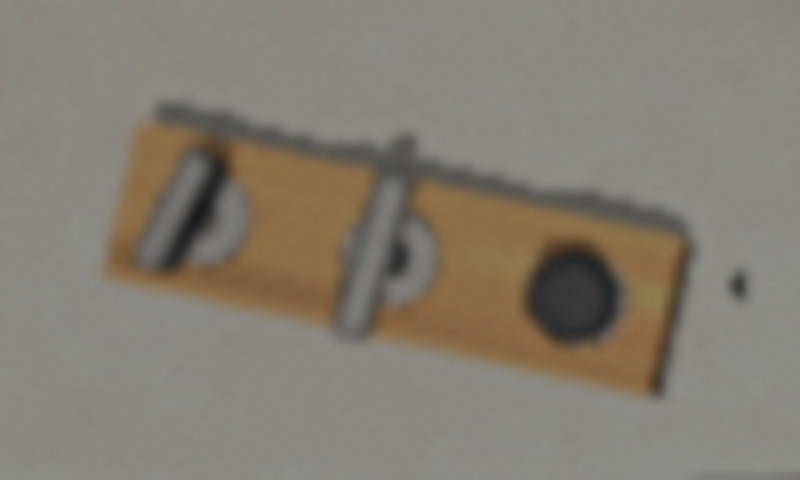

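View pics/lt.png

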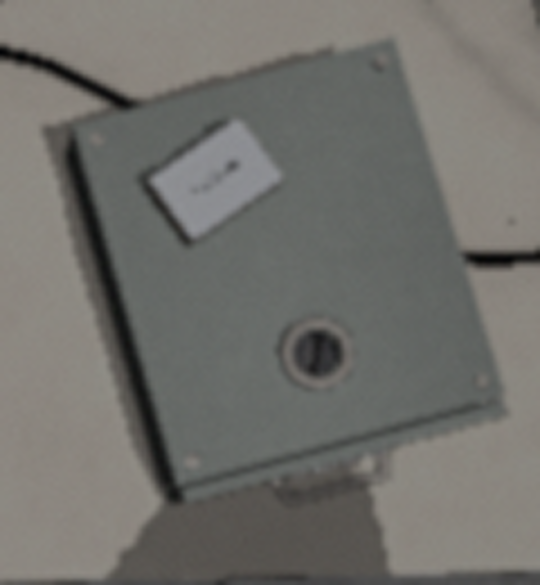

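View pics/ls.png

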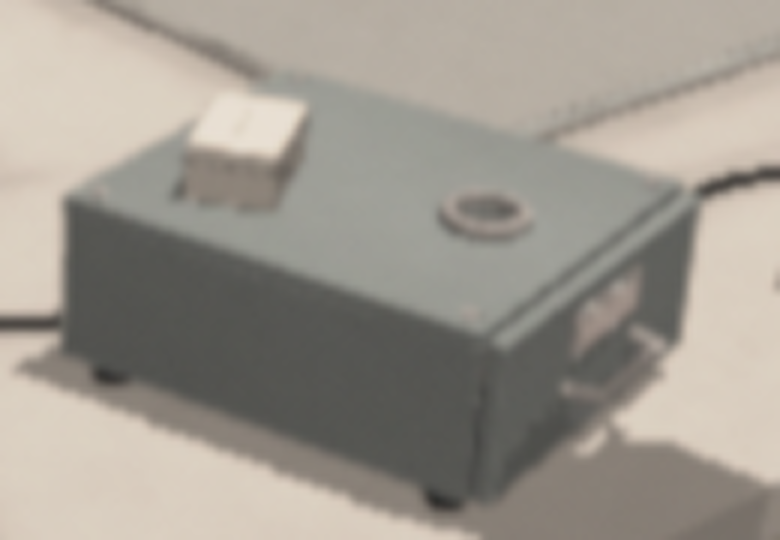

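```bash
python3 -c "
from h import *
T=lambda x,y,z:ray('top',155+x/8-.44,185+y/8-.44,z)
print('handle top',T(177,208,.082),T(205,150,.082),T(150,265,.082))
a=T(208,150,.082)-T(150,265,.082);print('yaw',np.degrees(np.arctan2(a[1],a[0])),np.linalg.norm(a))
print('T bar',T(374,255,.075),'knob',T(572,295,.064))
print('block corners',T(140,122,.04),T(688,232,.04),T(660,392,.04),T(105,272,.04))
L=lambda x,y,z:ray('top',290+x/4.5-.4,115+y/4.5-.4,z)
print('lock top',L(317,353,.087), 'edge',L(395,42,.081),L(75,128,.081),L(500,408,.081))
S=lambda x,y,z:ray('scene',255+x/6-.4,130+y/6-.4,z)
print('lock scene',S(487,213,.087))
K=lambda x,y,z:ray('scene',160+x/6-.4,205+y/6-.4,z)
print('flange scene',K(187,278,.044), 'handle top', K(178,148,.082))
crop('top','lk',345,178,375,206,20)
crop('scene','lks',320,155,352,175,20)
"
```

```text
handle top [0.4661468  0.34671318 0.082     ] [0.4817074  0.33900609 0.082     ] [0.45089292 0.35412538 0.082     ]
yaw -27.368554019579005 0.03467563392234548
T bar [0.45246536 0.29432265 0.075     ] knob [0.44068058 0.24168842 0.064     ]
block corners [0.49326006 0.36740746 0.04      ] [0.45827064 0.21140386 0.04      ] [0.41359266 0.22008592 0.04      ] [0.45080381 0.37749304 0.04      ]
lock top [ 0.49370003 -0.04703151  0.087     ] edge [ 0.64352249 -0.09248589  0.081     ] [0.60627807 0.06218174 0.081     ] [ 0.46605248 -0.13231409  0.081     ]
lock scene [ 0.48987595 -0.04561284  0.087     ]
flange scene [0.46306518 0.34966222 0.044     ] handle top [0.47329536 0.34402267 0.082     ]
```

View pics/lk.png

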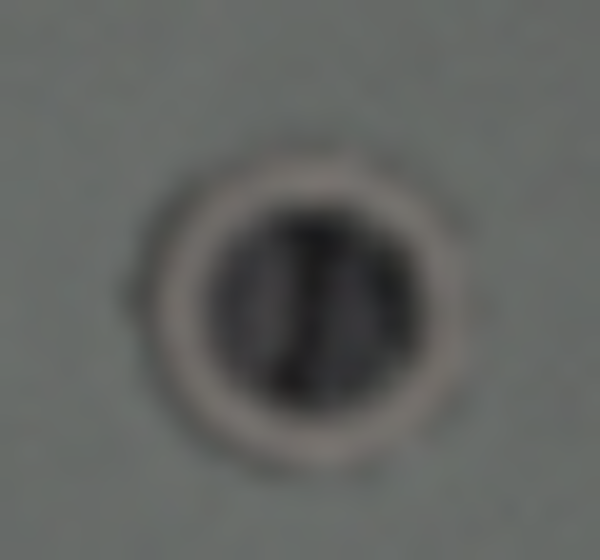

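View pics/lks.png

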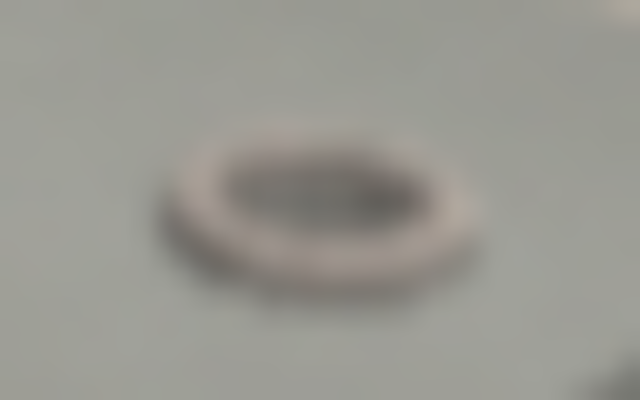

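Call:
{"fn": "move_arm", "kwargs": {
  "commands": [
    [[0.6,1,0],[0,0,0.85],-0.15],
    [[0.6,1,0],[0,0,0.85],-0.15],
    [[0.6,1,0],[0,0,0.85],-0.15],
    [[0.6,1,0],[0,0,0.85],-0.15],
    [[0.6,1,0],[0,0,0.85],-0.15]
  ],
  "newtons": 80
}}

```text
clock: 0.6
tcp_pos: [0.2726, -0.3527, 0.25]
orientation: [-0.0, 0.908, 0.419, 0.0]
wrist_force: [0.8, 0.2, -0.6]
finger_gap: 0.0363
```

Call:
{"fn": "move_arm", "kwargs": {
  "commands": [
    [[0.6,1,0],[0,0,0.85],-0.15],
    [[0.6,1,0],[0,0,0.85],-0.15],
    [[0.6,1,0],[0,0,0.85],-0.15],
    [[0.6,1,0],[0,0,0.85],-0.15],
    [[0.6,1,0],[0,0,0.85],-0.15]
  ]
}}

```text
clock: 1.1
tcp_pos: [0.3925, -0.1527, 0.2502]
orientation: [0.0, 0.745, 0.667, 0.0]
wrist_force: [0.4, -1.1, 1.0]
finger_gap: 0.0362
```

Call:
{"fn": "move_arm", "kwargs": {
  "commands": [
    [[0.15,1,0],[0,0,0.85],-0.15],
    [[0.15,1,0],[0,0,0.85],-0.15],
    [[0.15,1,0],[0,0,0.85],-0.15],
    [[0.15,1,0],[0,0,0.85],-0.15],
    [[0.15,1,0],[0,0,0.85],-0.15]
  ]
}}

```text
clock: 1.6
tcp_pos: [0.4218, 0.0472, 0.2501]
orientation: [-0.0, 0.518, 0.855, -0.0]
wrist_force: [0.3, -1.1, -0.3]
finger_gap: 0.0363
```

Call:
{"fn": "move_arm", "kwargs": {
  "commands": [
    [[0.15,1,0],[0,0,0.85],-0.15],
    [[0.15,1,0],[0,0,0.85],-0.15],
    [[0.15,1,0],[0,0,0.85],-0.15],
    [[0.15,1,0],[0,0,0.85],-0.15],
    [[0.15,1,0],[0,0,0.85],-0.15]
  ]
}}

```text
clock: 2.1
tcp_pos: [0.4518, 0.2472, 0.25]
orientation: [-0.0, 0.245, 0.97, -0.0]
wrist_force: [0.5, -0.4, 0.6]
finger_gap: 0.0363
```

Call:
{"fn": "move_arm", "kwargs": {
  "commands": [
    [[0.12,0.83,0],[0,0,0.1],-0.15],
    [[0.12,0.83,-0.6],[0,0,0],-0.15],
    [[0.12,0.83,-1],[0,0,0],-0.15],
    [[0,0,-1],[0,0,0],-0.15],
    [[0,0,-0.4],[0,0,0],-0.15]
  ]
}}

```text
clock: 2.6
tcp_pos: [0.4637, 0.3435, 0.1272]
orientation: [-0.003, 0.24, 0.971, -0.002]
wrist_force: [-0.9, 0.1, 0.2]
finger_gap: 0.0364
```

```bash
python3 -c "
from h import *
snap('b')
crop('scene','ks2',140,165,270,275,5)
crop('top','kt2',145,175,245,245,7)
print(env.get_state()['tcp_pos'])"
```

```text
[0.4637434  0.34268271 0.12816771]
```

View pics/ks2.png

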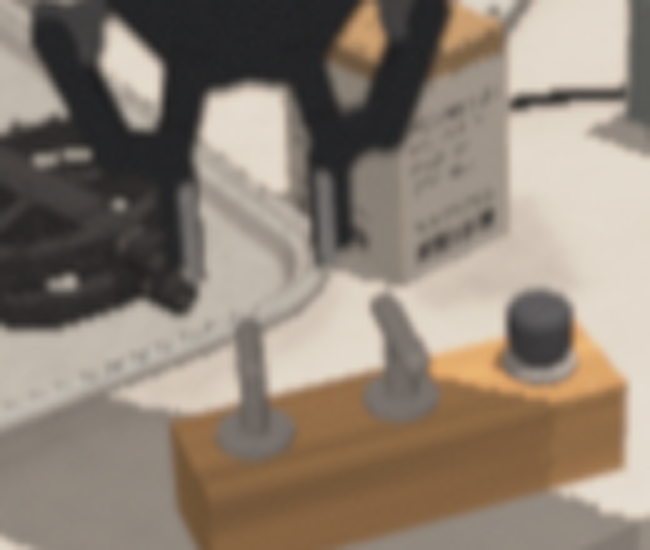

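View pics/kt2.png

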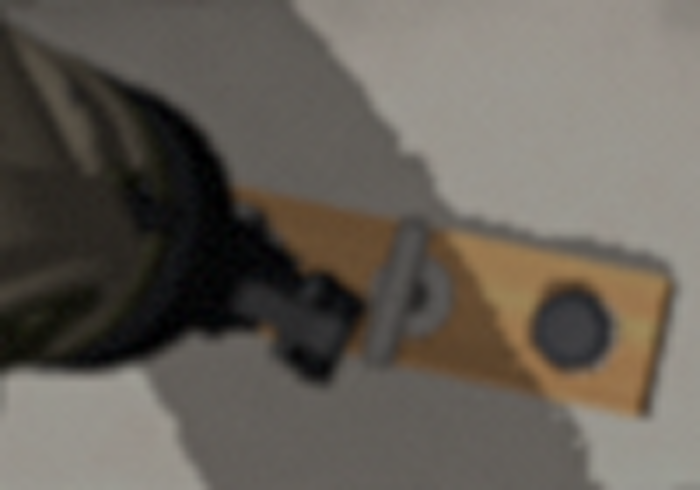

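Call:
{"fn": "move_arm", "kwargs": {
  "commands": [
    [[0.03,0.13,0],[0,0,0.05],-0.15],
    [[0,0,-0.5],[0,0,0],-0.15],
    [[0,0,-0.5],[0,0,0],-0.15],
    [[0,0,0],[0,0,0],-0.15]
  ]
}}

```text
clock: 3.1
tcp_pos: [0.4672, 0.3486, 0.0916]
orientation: [-0.0, 0.237, 0.971, -0.0]
wrist_force: [-0.6, -0.6, 0.1]
finger_gap: 0.0364
```

```bash
python3 -c "
from h import *
snap('c')
crop('scene','ks3',140,165,270,275,5)
s=env.get_state();print(s['tcp_pos'],s['orientation'],s['wrist_force'])"
```

```text
[0.46838041 0.34922324 0.09356621] [6.66588053e-04 2.37402805e-01 9.71410833e-01 6.75955140e-04] [0.31467934 0.10377608 0.35056215]
```

View pics/ks3.png

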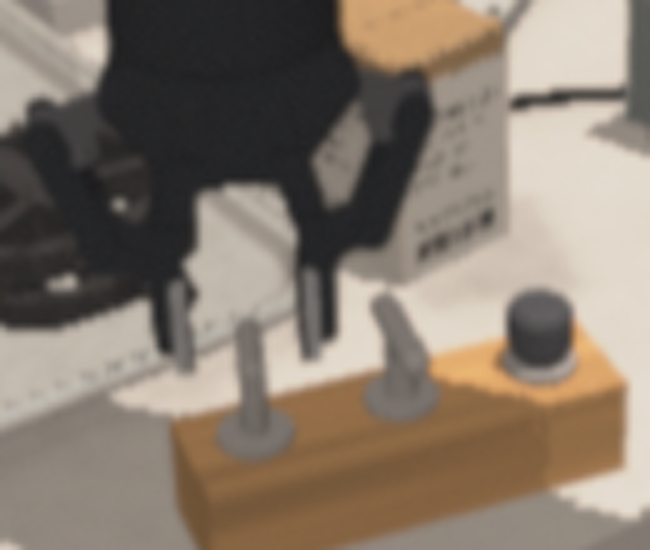

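Call:
{"fn": "move_arm", "kwargs": {
  "commands": [
    [[-0.07,-0.07,0],[0,0,0],-0.15],
    [[0,0,0],[0,0,0],-0.15],
    [[0,0,0],[0,0,0],-0.15]
  ]
}}

```text
clock: 3.5
tcp_pos: [0.4652, 0.3462, 0.0931]
orientation: [0.001, 0.237, 0.971, 0.001]
wrist_force: [1.0, -0.3, 0.5]
finger_gap: 0.0363
```

```bash
python3 -c "
from h import *
s=env.get_state();print(s['tcp_pos'],s['orientation'],s['wrist_force'],s['qvel'])"
```

```text
[0.4652114  0.34623584 0.09310644] [6.49084090e-04 2.37378747e-01 9.71416749e-01 6.39043372e-04] [ 0.99440773 -0.33278205  0.47199385] [ 0.00147465  0.00733447 -0.00180407 -0.00392618 -0.00170027  0.00050558]
```

Call:
{"fn": "move_arm", "kwargs": {
  "commands": [
    [[0.01,0.03,-0.3],[0,0,0],-0.15],
    [[0,0,-0.3],[0,0,0],-0.15],
    [[0,0,0],[0,0,0],-0.15],
    [[0,0,0],[0,0,0],-0.15]
  ]
}}

```text
clock: 3.9
tcp_pos: [0.4644, 0.3469, 0.0669]
orientation: [-0.001, 0.237, 0.971, -0.001]
wrist_force: [-0.2, -0.4, 0.2]
finger_gap: 0.0365
```

```bash
python3 -c "
from h import *
snap('d')
crop('scene','ks4',140,165,270,275,5)
s=env.get_state();print(s['tcp_pos'],s['orientation'],s['wrist_force'])"
```

```text
[0.46514162 0.34725323 0.06784545] [-1.08856664e-04  2.37307879e-01  9.71434482e-01 -7.94916987e-05] [-0.07949759  0.05816006  0.4077652 ]
```

View pics/ks4.png

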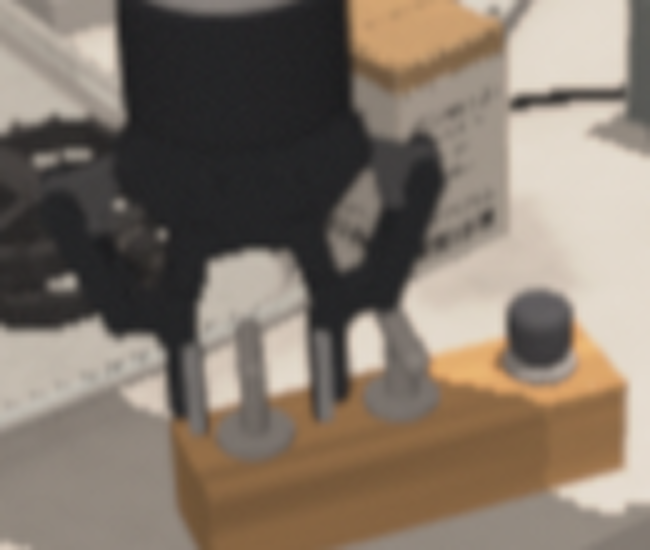

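Call:
{"fn": "move_arm", "kwargs": {
  "commands": [
    [[0,0,0.04],[0,0,0],-1],
    [[0,0,0],[0,0,0],-1],
    [[0,0,0],[0,0,0],-1],
    [[0,0,0],[0,0,0],-1]
  ]
}}

```text
clock: 4.4
tcp_pos: [0.4657, 0.3476, 0.0704]
orientation: [0.001, 0.237, 0.971, 0.001]
wrist_force: [-0.3, -1.2, 4.3]
finger_gap: 0.0076
```

```bash
python3 -c "
from h import *
s=env.get_state();print(s['tcp_pos'],s['orientation'],s['wrist_force'],s['ft_torque'],s['finger_gap'])"
```

```text
[0.46569152 0.34757265 0.070379  ] [5.97013430e-04 2.37294020e-01 9.71437513e-01 5.91925089e-04] [-0.33380552 -1.19113741  4.30917142] [-0.0292573   0.00519022  0.04247455] 0.0075710739621672445
```

Call:
{"fn": "move_arm", "kwargs": {
  "commands": [
    [[0,0,0.25],[0,0,0],-1],
    [[0,0,0.4],[0,0,0],-1],
    [[0,0,0.6],[0,0,0],-1],
    [[0,0,0.6],[0,0,0],-1],
    [[0,0,0.6],[0,0,0],-1]
  ]
}}

```text
clock: 4.9
tcp_pos: [0.4646, 0.3469, 0.1687]
orientation: [-0.0, 0.237, 0.971, -0.0]
wrist_force: [1.0, -0.3, -0.8]
finger_gap: 0.0077
```

Call:
{"fn": "move_arm", "kwargs": {
  "commands": [
    [[0,0,0.6],[0,0,0],-1],
    [[0,0,0],[0,0,0],-1],
    [[0,0,0],[0,0,0],-1]
  ]
}}

```text
clock: 5.2
tcp_pos: [0.4651, 0.3472, 0.192]
orientation: [0.0, 0.237, 0.971, 0.0]
wrist_force: [-0.1, -1.1, -0.9]
finger_gap: 0.0076
```

```bash
python3 -c "
from h import *
snap('e')
crop('scene','ks5',140,125,270,255,4.6)
crop('top','kt5',135,165,255,245,6)
s=env.get_state();print(s['tcp_pos'],s['orientation'],s['wrist_force'],s['ft_torque'],s['finger_gap'])"
```

```text
[0.4643553  0.34677121 0.19042215] [-8.18248227e-04  2.37352407e-01  9.71422982e-01 -7.45632966e-04] [-0.23665073  0.4754069  -1.22927538] [ 0.03798705 -0.03416483  0.00944847] 0.007610089887197822
```

View pics/ks5.png

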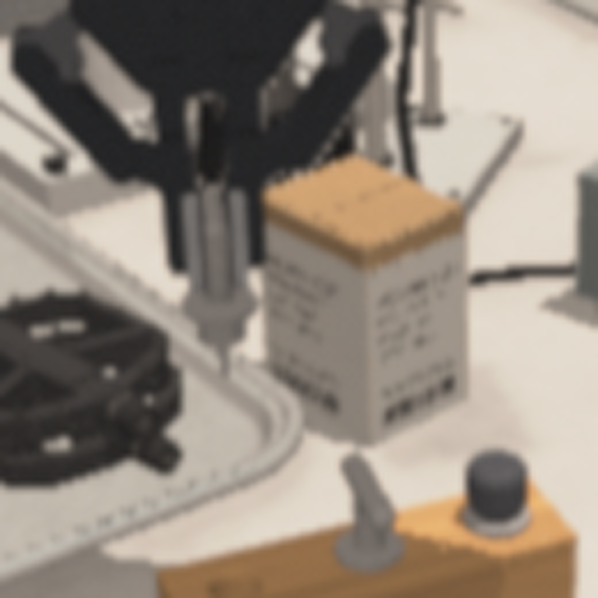

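View pics/kt5.png

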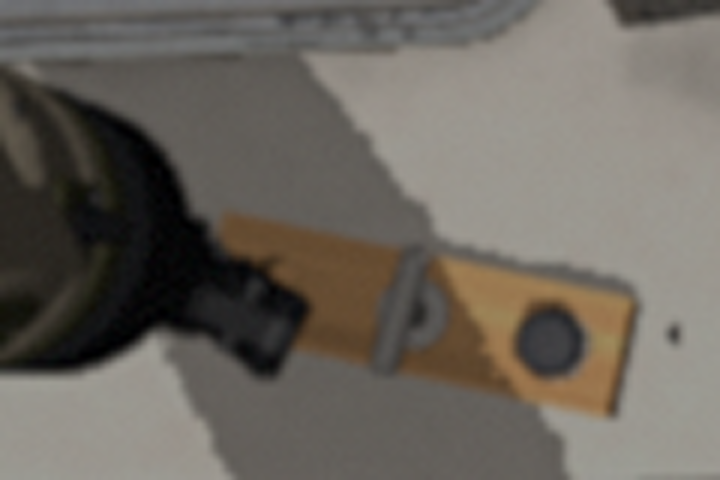

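```bash
python3 -c "
from h import *
p=np.array([.4646,.3469,.1908]);k=p-[0,0,.0036]
for n,d in (('top of handle',-.015),('grip',0),('flange',.025),('tip',.05)):
  q=proj('scene',k-[0,0,d]);print(n,(q-[140,125]+.4)*4.6)
a=np.radians(62.6-90)
for s in(-.009,.009):
  q=proj('scene',k-[0,0,.05]+s*np.array([np.cos(a),np.sin(a),0]));print('blade edge',(q-[140,125]+.4)*4.6)
crop('scene','ks6',170,160,205,215,11)
"
```

```text
top of handle [215.32228971 207.11657926]
grip [217.8166469  245.34224229]
flange [221.86986558 307.45723223]
tip [225.79823781 367.65896845]
blade edge [227.55044652 380.17983918]
blade edge [224.0803435  355.38330027]
```

View pics/ks6.png

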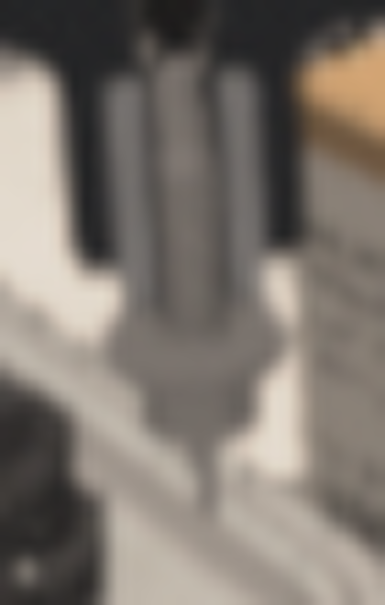

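```bash
python3 -c "
from h import *
d=np.load('top.npz')
a=ray('top',345+320/20-.5,178+225/20-.5,.075);b=ray('top',345+293/20-.5,178+390/20-.5,.075)
print(a,b,np.degrees(np.arctan2(*(a-b)[1::-1])),np.linalg.norm(a-b),(a+b)/2)
print(ray('top',360.1,192.9,.087),ray('scene',335.6,164.5,.087))
L=lambda x,y,z:ray('top',290+x/4.5-.4,115+y/4.5-.4,z)
c=L(395,42,.081);e=L(75,128,.081);f=L(500,408,.081);print(np.degrees(np.arctan2(*(c-f)[1::-1])),np.degrees(np.arctan2(*(e-c)[1::-1]))-90)
"
```

```text
[ 0.50400414 -0.05102772  0.075     ] [ 0.48628164 -0.04732708  0.075     ] -11.794474520866356 0.01810474166152614 [ 0.49514289 -0.0491774   0.075     ]
[ 0.4940043  -0.04716233  0.087     ] [ 0.49223783 -0.04761302  0.087     ]
12.648866528628549 13.53922524808182
```

```bash
python3 -c "
from h import *
for z in (0,.1): print(ray('top',235,167,z),ray('top',263,167,z))"
```

```text
[0.57121747 0.22589674 0.        ] [0.56930247 0.15919678 0.        ]
[0.55502791 0.21669088 0.1       ] [0.55331522 0.15703719 0.1       ]
```

Call:
{"fn": "move_arm", "kwargs": {
  "commands": [
    [[0,-0.5,0],[0,0,0],-1],
    [[0,-1,0],[0,0,0.2],-1],
    [[0,-1,0],[0,0,0.2],-1],
    [[0,-1,0],[0,0,0.2],-1],
    [[0.1,-1,0],[0,0,0.2],-1]
  ]
}}

```text
clock: 5.8
tcp_pos: [0.4675, 0.1657, 0.1901]
orientation: [-0.001, 0.182, 0.983, -0.001]
wrist_force: [1.8, -0.3, -0.5]
finger_gap: 0.0079
```

Call:
{"fn": "move_arm", "kwargs": {
  "commands": [
    [[0.1,-1,0],[0,0,0.2],-1],
    [[0.1,-1,0],[0,0,0.2],-1],
    [[0.1,-1,0],[0,0,0.2],-1],
    [[0.1,-1,0],[0,0,0.2],-1],
    [[0.1,-0.8,0],[0,0,0.2],-1]
  ]
}}

```text
clock: 6.3
tcp_pos: [0.4881, -0.0267, 0.1903]
orientation: [-0.001, 0.114, 0.994, 0.0]
wrist_force: [-0.2, -0.1, -1.3]
finger_gap: 0.0077
```

Call:
{"fn": "move_arm", "kwargs": {
  "commands": [
    [[0.1,-0.5,0],[0,0,0.16],-1],
    [[0,0,0],[0,0,0],-1],
    [[0,0,0],[0,0,0],-1]
  ]
}}

```text
clock: 6.6
tcp_pos: [0.4923, -0.0447, 0.1904]
orientation: [-0.001, 0.103, 0.995, 0.0]
wrist_force: [0.3, 0.2, -0.1]
finger_gap: 0.0078
```

```bash
python3 -c "
from h import *
snap('f')
crop('scene','ls7',300,70,380,180,5.4)
s=env.get_state();print(s['tcp_pos'],s['orientation'],s['wrist_force'],s['ft_torque'],s['finger_gap'])"
```

```text
[ 0.49238599 -0.04385029  0.19091053] [-8.86004718e-04  1.02337885e-01  9.94749251e-01  3.17522961e-04] [-0.35059751 -0.06088296 -0.28396811] [ 0.03104601 -0.00151358  0.01902805] 0.007689692950050803
```

View pics/ls7.png

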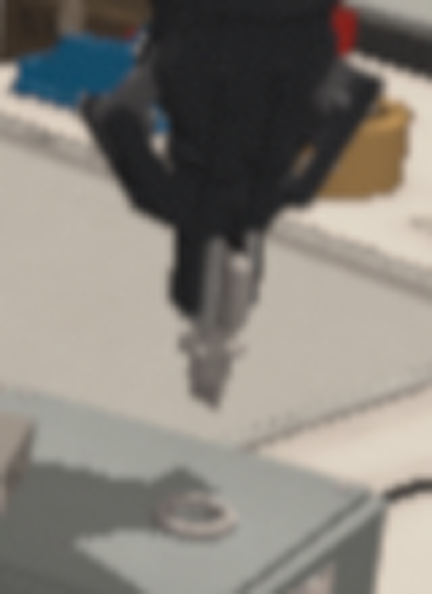

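```bash
python3 -c "
from h import *
p=np.array([.4923,-.0442,.1908]);k=p-[0,0,.0036]
for n,d in (('handle top',-.015),('flange top',.023),('flange bot',.027),('shank end',.038),('tip',.05)):
  print(n,(proj('scene',k-[0,0,d])-[325,125]+.5)*14)
print('rim',(proj('scene',[.493,-.0474,.087])-[325,125]+.5)*14)
crop('scene','ls8',325,125,355,175,14)"
```

```text
handle top [ 212.1316896  -123.30262502]
flange top [187.60227608 112.27715736]
flange bot [185.07201966 136.57766728]
shank end [178.16339628 202.92788775]
tip [170.70859525 274.52358256]
rim [150.96126888 558.69575133]
```

View pics/ls8.png

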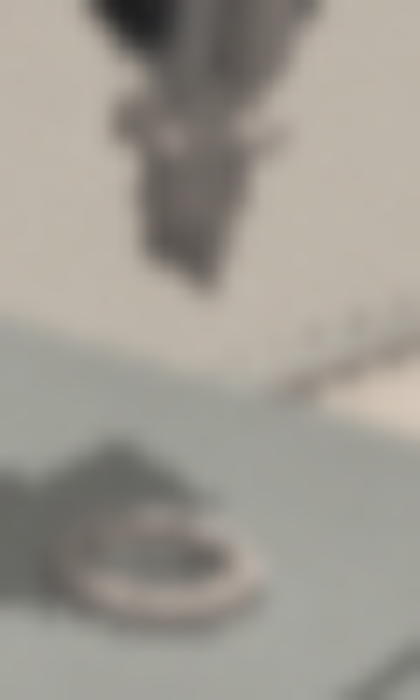

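Call:
{"fn": "move_arm", "kwargs": {
  "commands": [
    [[0.025,-0.08,0],[0,0,0],-1],
    [[0,0,-0.5],[0,0,0],-1],
    [[0,0,-0.5],[0,0,0],-1],
    [[0,0,0],[0,0,0],-1],
    [[0,0,0],[0,0,0],-1]
  ]
}}

```text
clock: 7.2
tcp_pos: [0.4939, -0.0473, 0.1517]
orientation: [-0.0, 0.102, 0.995, 0.0]
wrist_force: [0.1, 0.6, -0.5]
finger_gap: 0.0073
```

```bash
python3 -c "
from h import *
snap('g')
crop('scene','ls9',315,130,360,180,12)
s=env.get_state();print(s['tcp_pos'],s['orientation'],s['wrist_force'],s['ft_torque'],s['finger_gap'])"
```

```text
[ 0.49477843 -0.04779336  0.15265247] [ 7.52208603e-04  1.02271375e-01  9.94756249e-01 -7.51832384e-05] [ 0.00274359 -0.05636602 -0.13193172] [-0.01612399  0.01044869 -0.02894322] 0.007918948235831816
```

View pics/ls9.png

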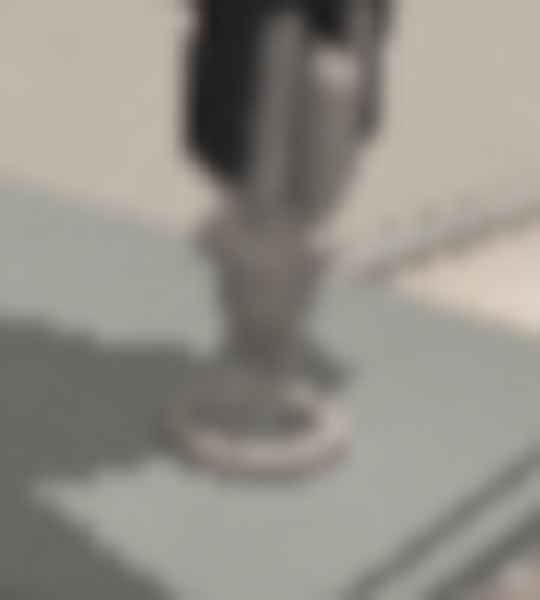

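Call:
{"fn": "move_arm", "kwargs": {
  "commands": [
    [[-0.02,0,-0.2],[0,0,0],-1],
    [[0,0,-0.1],[0,0,0],-1],
    [[0,0,0],[0,0,0],-1]
  ]
}}

```text
clock: 7.6
tcp_pos: [0.4928, -0.0478, 0.139]
orientation: [-0.001, 0.103, 0.995, 0.0]
wrist_force: [0.2, -0.1, -0.9]
finger_gap: 0.0078
```

Call:
{"fn": "move_arm", "kwargs": {
  "commands": [
    [[0,0,-0.05],[0,0,0],-1],
    [[0,0,-0.05],[0,0,0],-1],
    [[0,0,0],[0,0,0],-1]
  ]
}}

```text
clock: 7.9
tcp_pos: [0.4932, -0.048, 0.1354]
orientation: [-0.0, 0.103, 0.995, 0.0]
wrist_force: [0.2, 0.3, -0.7]
finger_gap: 0.0078
```

Call:
{"fn": "move_arm", "kwargs": {
  "commands": [
    [[0,0,-0.05],[0,0,0],-1],
    [[0,0,-0.04],[0,0,0],-1],
    [[0,0,0],[0,0,0],-1]
  ]
}}

```text
clock: 8.2
tcp_pos: [0.4932, -0.0479, 0.1318]
orientation: [-0.0, 0.103, 0.995, 0.0]
wrist_force: [-0.8, 0.1, -0.3]
finger_gap: 0.0077
```

Call:
{"fn": "move_arm", "kwargs": {
  "commands": [
    [[0,0,-0.03],[0,0,0],-1],
    [[0,0,-0.03],[0,0,0],-1],
    [[0,0,0],[0,0,0],-1]
  ]
}}

```text
clock: 8.5
tcp_pos: [0.4932, -0.0479, 0.1294]
orientation: [-0.0, 0.103, 0.995, 0.0]
wrist_force: [0.1, -0.2, -0.0]
finger_gap: 0.0078
```

Call:
{"fn": "move_arm", "kwargs": {
  "commands": [
    [[0,0,-0.03],[0,0,0],-1],
    [[0,0,0],[0,0,0],-1]
  ]
}}

```text
clock: 8.7
tcp_pos: [0.4933, -0.0479, 0.1283]
orientation: [-0.0, 0.103, 0.995, 0.0]
wrist_force: [-0.2, -0.3, -1.3]
finger_gap: 0.0081
```

Call:
{"fn": "move_arm", "kwargs": {
  "commands": [
    [[0,0,-0.03],[0,0,0],-1],
    [[0,0,0],[0,0,0],-1]
  ]
}}

```text
clock: 8.9
tcp_pos: [0.4932, -0.0479, 0.1271]
orientation: [-0.0, 0.103, 0.995, 0.0]
wrist_force: [0.5, -0.6, -0.6]
finger_gap: 0.0081
```

Call:
{"fn": "move_arm", "kwargs": {
  "commands": [
    [[0,0,-0.02],[0,0,0],-1],
    [[0,0,0],[0,0,0],-1]
  ]
}}

```text
clock: 9.1
tcp_pos: [0.4933, -0.0479, 0.1263]
orientation: [-0.0, 0.103, 0.995, 0.0]
wrist_force: [-0.2, 0.3, -0.7]
finger_gap: 0.0074
```

Call:
{"fn": "move_arm", "kwargs": {
  "commands": [
    [[0,0,-0.03],[0,0,0],-1],
    [[0,0,0],[0,0,0],-1]
  ]
}}

```text
clock: 9.3
tcp_pos: [0.4933, -0.0479, 0.1251]
orientation: [-0.0, 0.103, 0.995, 0.0]
wrist_force: [-0.5, 0.7, -0.3]
finger_gap: 0.0077
```

Call:
{"fn": "move_arm", "kwargs": {
  "commands": [
    [[0,0,-0.03],[0,0,0],-1],
    [[0,0,0],[0,0,0],-1]
  ]
}}

```text
clock: 9.5
tcp_pos: [0.4932, -0.0479, 0.1238]
orientation: [-0.0, 0.103, 0.995, 0.0]
wrist_force: [-0.1, 0.0, -1.2]
finger_gap: 0.0078
```

Call:
{"fn": "move_arm", "kwargs": {
  "commands": [
    [[0,0,-0.03],[0,0,0],-1],
    [[0,0,0],[0,0,0],-1]
  ]
}}

```text
clock: 9.7
tcp_pos: [0.4933, -0.0479, 0.1227]
orientation: [-0.0, 0.103, 0.995, 0.0]
wrist_force: [-0.2, -0.2, -0.8]
finger_gap: 0.0076
```

Call:
{"fn": "move_arm", "kwargs": {
  "commands": [
    [[0,0,-0.03],[0,0,0],-1],
    [[0,0,-0.03],[0,0,0],-1],
    [[0,0,0],[0,0,0],-1]
  ]
}}

```text
clock: 10.0
tcp_pos: [0.4932, -0.0479, 0.1202]
orientation: [-0.0, 0.103, 0.995, 0.0]
wrist_force: [-0.9, -0.4, -0.3]
finger_gap: 0.0078
```

Call:
{"fn": "move_arm", "kwargs": {
  "commands": [
    [[0,0,-0.03],[0,0,0],-1],
    [[0,0,0],[0,0,0],-1]
  ]
}}

```text
clock: 10.2
tcp_pos: [0.4932, -0.0479, 0.119]
orientation: [-0.0, 0.103, 0.995, 0.0]
wrist_force: [-0.1, 0.0, -0.3]
finger_gap: 0.0075
```

Call:
{"fn": "move_arm", "kwargs": {
  "commands": [
    [[0,0,-0.03],[0,0,0],-1],
    [[0,0,0],[0,0,0],-1]
  ]
}}

```text
clock: 10.4
tcp_pos: [0.4933, -0.0479, 0.1179]
orientation: [-0.0, 0.103, 0.995, 0.0]
wrist_force: [-1.1, 0.8, -0.2]
finger_gap: 0.0077
```

Call:
{"fn": "move_arm", "kwargs": {
  "commands": [
    [[0,0,-0.02],[0,0,0],-1],
    [[0,0,0],[0,0,0],-1]
  ]
}}

```text
clock: 10.6
tcp_pos: [0.4933, -0.0479, 0.1171]
orientation: [-0.0, 0.103, 0.995, 0.0]
wrist_force: [0.9, -0.3, -0.7]
finger_gap: 0.0075
```

Call:
{"fn": "move_arm", "kwargs": {
  "commands": [
    [[0,0,-0.02],[0,0,0],-1],
    [[0,0,0],[0,0,0],-1]
  ]
}}

```text
clock: 10.8
tcp_pos: [0.4934, -0.048, 0.1164]
orientation: [0.0, 0.103, 0.995, 0.0]
wrist_force: [0.7, -0.4, 0.0]
finger_gap: 0.0077
```

```bash
python3 -c "
from h import *
snap('h')
crop('scene','ls10',315,130,360,180,12)
s=env.get_state();print(s['tcp_pos'],s['orientation'],s['wrist_force'],s['ft_torque'],s['finger_gap'])"
```

```text
[ 0.49338986 -0.04797052  0.11642645] [5.25280203e-05 1.02595571e-01 9.94723149e-01 4.87790637e-05] [ 0.05029702  0.28356801 -0.2917649 ] [ 0.06443732  0.01026527 -0.03194932] 0.0077742260931327805
```

View pics/ls10.png

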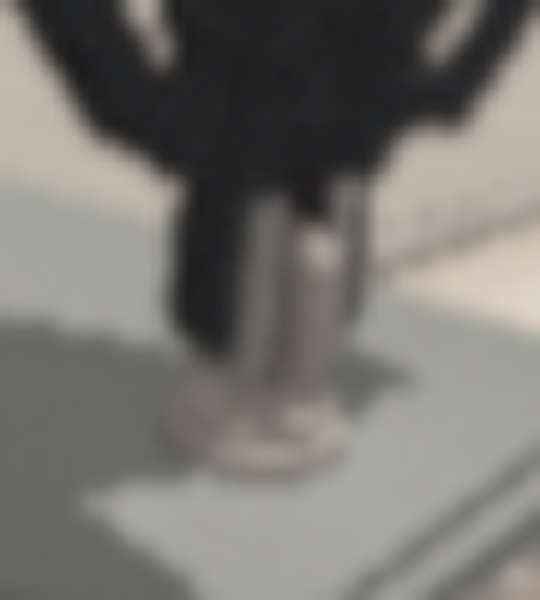

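Call:
{"fn": "move_arm", "kwargs": {
  "commands": [
    [[0,0,-0.02],[0,0,0],-1],
    [[0,0,0],[0,0,0],-1]
  ]
}}

```text
clock: 11.1
tcp_pos: [0.4935, -0.048, 0.1163]
orientation: [0.0, 0.103, 0.995, -0.0]
wrist_force: [-1.8, 0.6, 4.3]
finger_gap: 0.0078
```

Call:
{"fn": "move_arm", "kwargs": {
  "commands": [
    [[0,0,-0.02],[0,0,0],-1],
    [[0,0,0],[0,0,0],-1]
  ]
}}

```text
clock: 11.3
tcp_pos: [0.4936, -0.048, 0.1162]
orientation: [0.001, 0.103, 0.995, -0.0]
wrist_force: [-2.9, 0.5, 11.6]
finger_gap: 0.0079
```

Call:
{"fn": "move_arm", "kwargs": {
  "commands": [
    [[0,0,-0.015],[0,0,0],-1],
    [[0,0,0],[0,0,0],-1]
  ]
}}

```text
clock: 11.5
tcp_pos: [0.4936, -0.048, 0.1162]
orientation: [0.001, 0.103, 0.995, -0.0]
wrist_force: [-4.9, 0.8, 13.7]
finger_gap: 0.008
```

Call:
{"fn": "move_arm", "kwargs": {
  "commands": [
    [[-0.015,0,0.008],[0,0,0],-1],
    [[0,0,0],[0,0,0.3],-1],
    [[0,0,0],[0,0,0.5],-1],
    [[0,0,0],[0,0,0.5],-1],
    [[0,0,0],[0,0,0],-1]
  ]
}}

```text
clock: 12.0
tcp_pos: [0.4938, -0.0479, 0.1162]
orientation: [0.001, 0.011, 1.0, 0.0]
wrist_force: [-1.0, 1.5, 10.1]
finger_gap: 0.008
```

```bash
cat > st.py <<'E'
from h import *
s=env.get_state();q=s['orientation'];print(s['clock'],s['tcp_pos'],'keyyaw',np.degrees(2*np.arctan2(q[2],q[1]))-180,s['wrist_force'],s['ft_torque'],s['finger_gap'],s['joint_pos'][5])
E
python3 st.py
```

```text
12.0 [ 0.49378505 -0.04789932  0.11621076] keyyaw -1.283354771754631 [-1.04436158  1.47855932 10.07052259] [ 0.3132029   0.40334177 -0.00449766] 0.007997885812420074 -0.2367352269757425
```

Call:
{"fn": "move_arm", "kwargs": {
  "commands": [
    [[0,0,0],[0,0,0.5],-1],
    [[0,0,0],[0,0,0.5],-1],
    [[0,0,0],[0,0,0.5],-1],
    [[0,0,0],[0,0,0.5],-1],
    [[0,0,0],[0,0,0],-1]
  ]
}}

```text
clock: 12.5
tcp_pos: [0.4938, -0.0477, 0.1162]
orientation: [0.001, -0.128, 0.992, 0.0]
wrist_force: [-2.1, 1.6, 10.6]
finger_gap: 0.008
```

```bash
python3 st.py; python3 -c "
from h import *
snap('i')
crop('scene','ls11',255,100,385,220,5)"
```

```text
12.5 [ 0.49375132 -0.04766346  0.11623276] keyyaw 14.723715754930083 [-2.09521602  1.62460258 10.6193269 ] [ 0.54279874  0.37508522 -0.04242861] 0.007968830721749543 -0.5159430146294544
```

View pics/ls11.png

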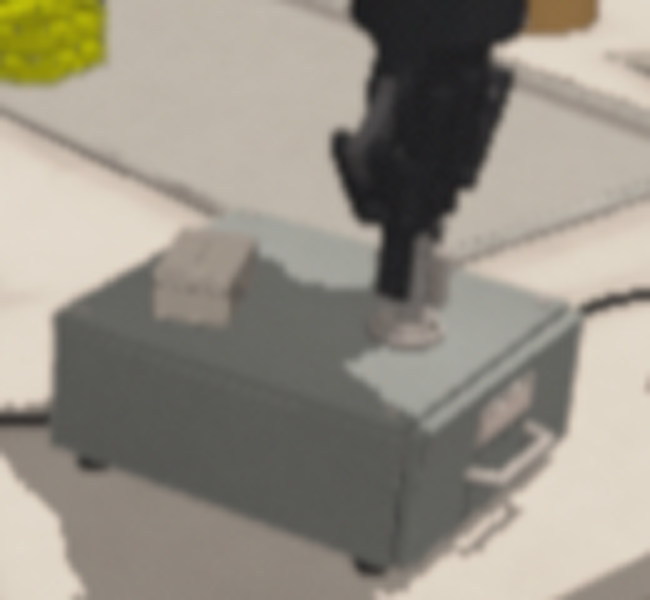

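Call:
{"fn": "move_arm", "kwargs": {
  "commands": [
    [[0,0,0],[0,0,0.5],-1],
    [[0,0,0],[0,0,0.5],-1],
    [[0,0,0],[0,0,0.5],-1],
    [[0,0,0],[0,0,0.5],-1],
    [[0,0,0],[0,0,0],-1]
  ]
}}

```text
clock: 13.1
tcp_pos: [0.4936, -0.0475, 0.1162]
orientation: [0.001, -0.265, 0.964, 0.0]
wrist_force: [-2.0, 2.5, 10.9]
finger_gap: 0.008
```

```bash
python3 st.py
```

```text
13.1 [ 0.49364379 -0.04745795  0.11623086] keyyaw 30.73221770162533 [-2.03451456  2.47977914 10.89272306] [ 0.75631174  0.42808676 -0.03019827] 0.008003851063983923 -0.7952129669790422
```

Call:
{"fn": "move_arm", "kwargs": {
  "commands": [
    [[0,0,0],[0,0,0.5],-1],
    [[0,0,0],[0,0,0.5],-1],
    [[0,0,0],[0,0,0.5],-1],
    [[0,0,0],[0,0,0.5],-1],
    [[0,0,0],[0,0,0],-1]
  ]
}}

```text
clock: 13.6
tcp_pos: [0.4935, -0.0473, 0.1162]
orientation: [0.001, -0.397, 0.918, 0.0]
wrist_force: [-1.4, 3.4, 11.4]
finger_gap: 0.0078
```

```bash
python3 st.py; python3 -c "
from h import *
snap('j')
crop('scene','ls12',255,100,385,220,5)"
```

```text
13.6 [ 0.49346374 -0.04728301  0.11621217] keyyaw 46.73880621512902 [-1.38694276  3.3885887  11.3963951 ] [ 0.79757743  0.55580002 -0.05120445] 0.007774156473020353 -1.0744723710127986
```

View pics/ls12.png

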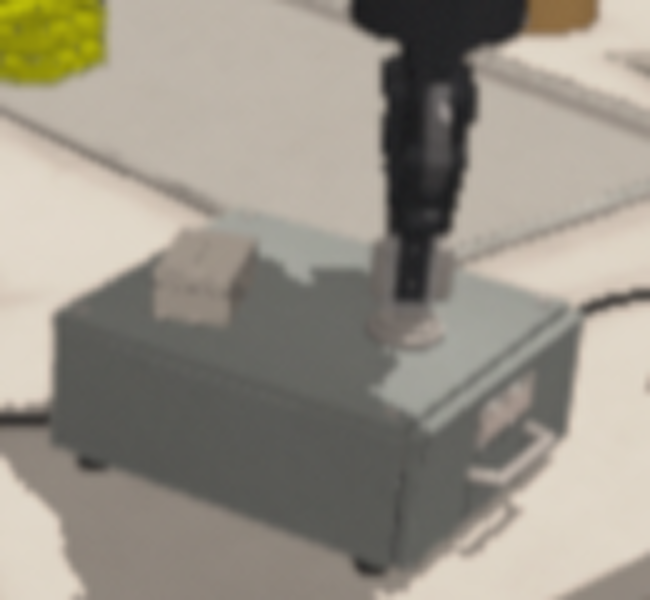

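Still shut, as expected (slot ≈34° or less); continue in smaller steps.

Call:
{"fn": "move_arm", "kwargs": {
  "commands": [
    [[0,0,0],[0,0,0.4],-1],
    [[0,0,0],[0,0,0.4],-1],
    [[0,0,0],[0,0,0.4],-1],
    [[0,0,0],[0,0,0],-1]
  ]
}}

```text
clock: 14.1
tcp_pos: [0.4934, -0.0472, 0.1162]
orientation: [0.001, -0.472, 0.882, 0.0]
wrist_force: [-2.0, 2.7, 12.2]
finger_gap: 0.0077
```

```bash
python3 st.py; python3 -c "
from h import *
snap('k')
crop('scene','ls13',255,100,385,220,5)"
```

```text
14.1 [ 0.4933777  -0.04724823  0.11621685] keyyaw 56.330823286227144 [-1.96770721  2.7364965  12.19947358] [0.80357068 0.55585696 0.036798  ] 0.007651897181478372 -1.2418304356059964
```

View pics/ls13.png

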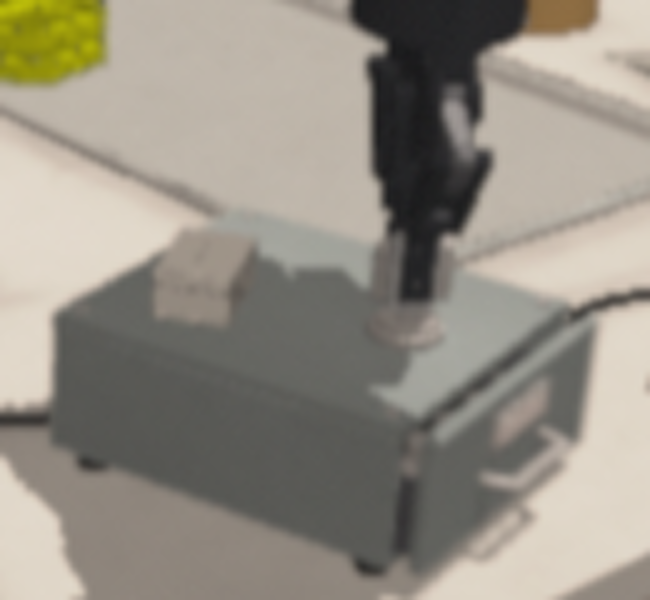

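Call:
{"fn": "move_arm", "kwargs": {
  "commands": [
    [[0,0,0],[0,0,0.3],-1],
    [[0,0,0],[0,0,0],-1],
    [[0,0,0],[0,0,0],-1],
    [[0,0,0],[0,0,0],-1],
    [[0,0,0],[0,0,0],-1]
  ]
}}

```text
clock: 14.7
tcp_pos: [0.4934, -0.0472, 0.1162]
orientation: [0.001, -0.49, 0.872, 0.0]
wrist_force: [-2.4, 3.7, 11.9]
finger_gap: 0.0078
```

```bash
python3 st.py; python3 -c "
from h import *
snap('l')
crop('scene','ls14',255,100,385,220,5)"
```

```text
14.7 [ 0.49336637 -0.04723599  0.11622063] keyyaw 58.6607047498801 [-2.4440394   3.68415163 11.89393035] [ 0.75361638  0.5735481  -0.04197724] 0.00778825260862004 -1.282479250047118
```

View pics/ls14.png

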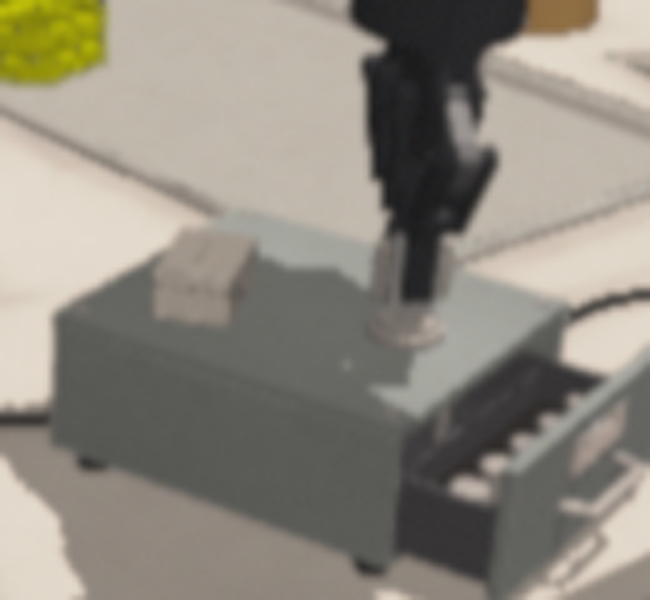

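Call:
{"fn": "move_arm", "kwargs": {
  "commands": [
    [[0,0,0.025],[0,0,0],-1],
    [[0,0,0],[0,0,0],-0.5],
    [[0,0,0],[0,0,0],-0.3],
    [[0,0,0],[0,0,0],-0.2],
    [[0,0,0],[0,0,0],-0.2]
  ]
}}

```text
clock: 15.3
tcp_pos: [0.4926, -0.0481, 0.1153]
orientation: [-0.0, -0.489, 0.872, 0.0]
wrist_force: [0.9, 1.0, -0.2]
finger_gap: 0.0341
```

```bash
python3 st.py
```

```text
15.3 [ 0.49260687 -0.04805167  0.11527164] keyyaw 58.611574559739296 [ 0.91510397  0.99060744 -0.17130263] [ 0.01788111 -0.07447384 -0.02629628] 0.03413302386463616 -1.2824780271199092
```

Call:
{"fn": "move_arm", "kwargs": {
  "commands": [
    [[0,0,0.2],[0,0,0],-0.2],
    [[0,0,0.4],[0,0,0],-0.2],
    [[0,0,0.6],[0,0,0],-0.2],
    [[0,0,1],[0,0,0],-0.2],
    [[0,0,1],[0,0,0],-0.2]
  ]
}}

```text
clock: 15.8
tcp_pos: [0.4921, -0.0478, 0.2449]
orientation: [-0.0, -0.49, 0.872, 0.0]
wrist_force: [0.6, -0.7, -0.1]
finger_gap: 0.034
```

Call:
{"fn": "move_arm", "kwargs": {
  "commands": [
    [[-0.3,0,0.4],[0,0,0],-0.2],
    [[-0.3,-0.5,0],[0,0,0],-0.2],
    [[0,-0.5,0],[0,0,0],-0.2],
    [[0,0,0],[0,0,0],-0.2],
    [[0,0,0],[0,0,0],-0.2]
  ]
}}

```text
clock: 16.3
tcp_pos: [0.4687, -0.0881, 0.2598]
orientation: [0.0, -0.489, 0.872, 0.0]
wrist_force: [0.0, 0.3, -0.9]
finger_gap: 0.0345
```

```bash
python3 st.py; python3 -c "
from h import *
snap('m')
crop('scene','ls15',255,100,385,220,5)
crop('scene','ks15',160,205,280,285,5)"
```

```text
16.3 [ 0.46869037 -0.08805149  0.25983058] keyyaw 58.55857213318572 [ 0.02466262  0.34555642 -0.88221993] [-0.01569417  0.04253434  0.04068313] 0.03446781165473109 -1.3765069278208795
```

View pics/ls15.png

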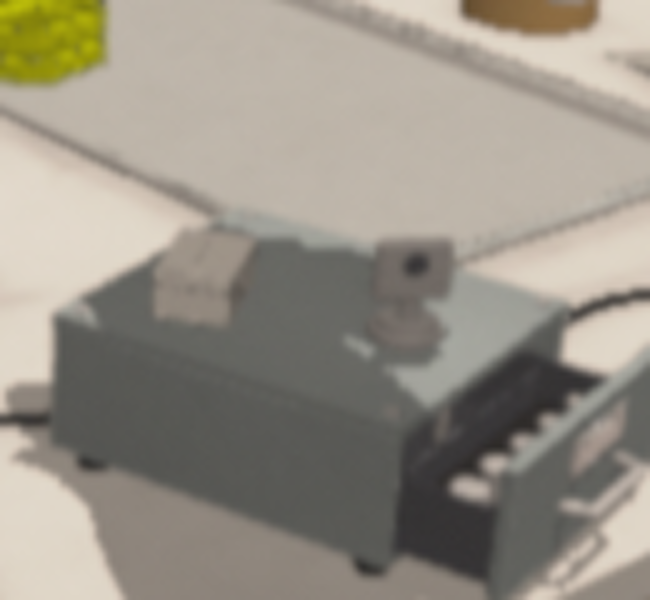

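View pics/ks15.png

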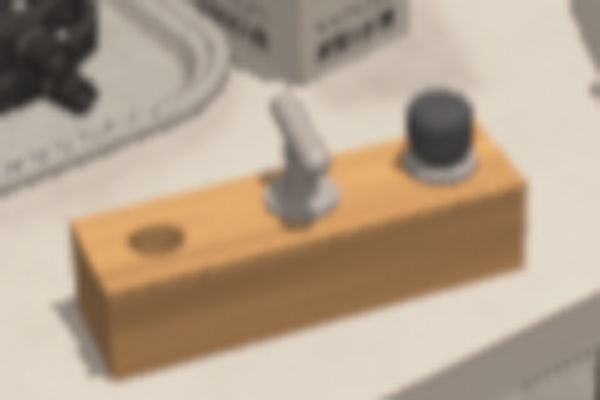

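View pics/top_m.png

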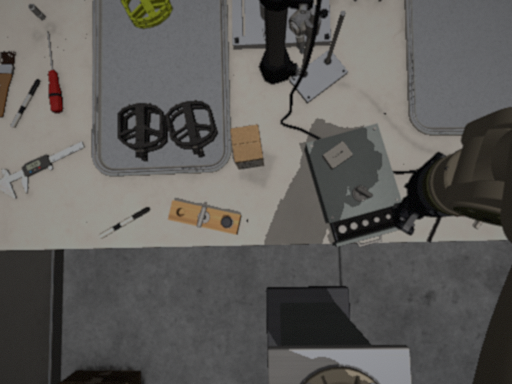

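```bash
python3 -c "
from h import *
job.hand_in()"
```

```text
the job is handed in; nothing more can be done
```

The drawer is open and the job is handed in. I took the flat key from the left hole of the block and lowered it into the lock. The slot was visible in the top image, so I set the key's angle from that. It went into the keyway on the first try, with no searching by feel needed.

I pressed it home with about 14 N at the wrist and turned it about 70° anticlockwise. The drawer sprang open, and I let go of the key and backed the arm off. About 16 s passed on the clock, out of 61.

**Last checks (pictures):**
- **Key:** it stands upright in the lock, with its flange on the rim.
- **Drawer:** it is well out, with its contents visible. I did not measure how far in millimetres.
- **Other keys:** the T-handled and knob-handled keys are still in the block and look unmoved.
- **Arm:** the gripper is clear of everything, and the wrist force reads about zero.

**Disagreements:** the key seated about 1 mm lower than I had calculated, which is within the reading noise. The wrist torque about the vertical axis stayed within noise while I turned the key, so I judged the turn from the pictures and the key's angle instead.

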